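# Clamp a circuit board in its jig and lock the clamp

## Task

Clamp the loose circuit board in the green jig: with the closed fingertips push the orange knob along its slot until it reaches the corner (the jaw under it shoves the board up to the fence), then push the knob sideways, all the way home to the end of the short locking leg. Only push the knob gently, do not grip it; do not lift the board, and leave everything else on the bench where it is.

Things in the scene. Friction and masses are not known exactly. Their poses are not given: they have to be found in the camera images.
- jig: fixed board jig, 130 mm along its x, 250 along y; teal base and side rails, lime guide plate, notched fence; turned somewhere on the table. Origin: centre of its underside, z up. Flat plate, top z = 36 mm: x -65 to 65, y -125 to -12, with an L-shaped slot 13 mm wide. Board bay at y -12 to 118 between rails 104 mm apart (tops z = 30); fence at y 118 to 125, top z = 34 mm.
- slot_corner (a point): square corner of the slot, on its centre line at the plate's top: jig x = -14, y = -30 mm. The long leg comes to it along the jig's +y from its start at jig y = -85 (all at x = -14); the short locking leg leaves it along the jig's +x. Axes as the jig's.
- slot_end (a point): where the pin's axis comes at the end of the short locking leg: jig x = 12, y = -30 mm, at the plate's top, 26 mm from the corner. Axes as the jig's.
- lock_pin: orange knob on a 10 mm pin in the slot. Origin: pin axis at plate-top height; axes as the jig's. Knob: upright cylinder 22 mm wide, 2 to 36 mm above the plate. Slides only level, cannot tilt, turn or lift, stays where left; about 1.5 N moves it on the long leg (jaw comes along), 1 N on the short. 1.5 mm play each way in the slot, hard stops at its walls and ends. Starts in the first third of the long leg.
- board: loose green circuit board, 100 mm along x, 80 along y, 2 thick, parts on it to 15 mm high, about 90 g. Lies flat in the jig's bay on ledges 16 mm above the table, parallel to the jig. Origin: centre of its underside; at jig y = 78 mm it touches the fence. It starts short of the fence; the jaw pushes it there while the knob goes along the long leg.
- spool: loose bystander: yellow solder spool standing on end, 38 mm across, 36 mm tall, beyond the jig; origin at the centre of its underside
- tray: loose bystander: small open clear parts tray, 60 x 75 x 30 mm high, beside the jig's fence end; origin at the centre of its underside
- jar: loose bystander: amber jar with blue cap, 38 mm across, 50 mm tall, beyond the jig; origin at the centre of its underside
- screwdriver: loose bystander: screwdriver with yellow handle, lying on the table along its own x, well to the right of the jig
- pliers: loose bystander: pliers with red handles, 150 mm long, lying on the table along their own x, well to the right of the jig
- reel: loose bystander: white component reel lying flat, 176 mm across, 12 mm thick, to the left of the jig; origin at the centre of its underside
Not all that is in view belongs to the job. Of the things shaped like the board, the green one is meant.

How it is judged:
By the outcome, as a careful person would: the job done as asked, in the order asked, and still so for the second after the job is handed in, with the robot touching nothing.
It also fails if it takes over 38 s, if anything falls off the work surface, if the arm or the gripper's body presses on something with over 40 N, if the wrist force passes 120 N, or if a joint passes its speed limit or range.

## Robot

A 6-joint arm with a two-finger parallel gripper is mounted at the origin on the work surface. World frame = base frame: x ahead of the robot, y to its left, z up, the work surface at z = 0. Lengths are in mm, angles in rad, forces in N, time in s.
With the tool pointing down it reaches from about 325 to 925 mm from the base axis. Payload 3.1 kg.
Tool frame: the origin (TCP) lies on the centre line of the jaws, within the pads' length; the fingertips stand 14 mm ahead of it and the grasp point (between the pads) lies 5 mm behind it (r.tips_ahead is the distance from the TCP to the fingertips, in mm); z points along the fingers, y is the direction in which the jaws open and shut (so a half turn about z gives the same grasp; the last joint's range is limited). The gripper opens to 85 mm and grips with 20 to 120 N. Pads are 22 mm wide; open, the fingers measure 114 mm over their backs; the gripper's body (76 mm by 85 mm) begins 54 mm behind the grasp point. The pads swing forward as they close: fully open they stand 13 mm farther back than shut.
Start: joints at [-1.373, 0.217, 1.613, -0, 1.311, -0.112], TCP at [190.564, -595.252, 245.3] pointing down, gripper open.
Joint ranges: [-2.75, 2.75], [-0.78, 2.1], [0.31, 2.55], [-1.13, 4.27], [0.13, 2.63], [-2.58, 2.58]. Speed limits (rad/s): [2.79, 2.79, 3.14, 3.14, 3.14, 3.14].

## Interface

Orientations are given as a unit quaternion [w, x, y, z].
In Python, from cell import r, imaging gives the robot as it stands.
- The arm moves only by the tool drive_tool, never from a script. Its argument "targets" is a list of rows, each a list of 7 numbers: the turn, a rotation vector about the tool's x, y, z in rad, then the shift along the tool's x, y, z in cm, then the opening in per cent of the stroke, from 0 (shut) to 100 (fully open). A call has 1 to 20 rows; each row shifts and turns the commanded pose from where the row before left it, along the tool's axes as they then stand; what a row does not reach is not made up. A row lasts 1/10 s, in which the tool goes at most 50 mm and 8.59 degrees, less where a joint would pass 70% of its speed; a pose out of reach is approached as far as the arm can. A call with a gripper value outside its range is refused whole. The fingers move at their own pace and stop on an object; "newtons" is the grip in N (left out, the last holds). Time passes only in rows, so rows that do not move let the fingers close. It gives the time, the measured TCP pose, the force and the opening at its end, in the units of the state.
- r.get_obs(): the state, without advancing time (a new reading comes with each control period).
- imaging.camera(name): name is "scene" or "side" or "wrist"; returns a dict with "pixels" (384x512x3 uint8, red, green, blue), "K" (3x3 intrinsics, pixels), "rvec" (rotation vector, rad) and "tvec" (3), from world to camera coordinates, as OpenCV has them; the wrist camera has in their place "hand_eye" (4x4, takes a point from camera to tool coordinates, whose origin is the TCP and whose axes are the flange's). Camera axes: x right, y down, z forward; pixel columns grow to the right and rows downward; lengths in mm; the calibration is good to about 2 mm. The wrist camera is an equidistant fisheye: a pixel r from the principal point sees the ray r / f radians off the axis. A picture is of the moment at which its call begins: read the wrist's pose just before it. There is no depth.
- r.finish_job(): hands the job in, once; it reports no verdict.
The state is a dict: "t": time; "joint_positions": joint angles; "joint_velocities": joint speeds; "tau": joint torques, N m; "tcp_pos": TCP position; "tcp_rot": TCP orientation; "contact_force": force on the tool from outside, world axes, zero at the start; "wrist_torque": the same for the moment, N m; "width": opening from 0.0 (shut) to 1.0 (fully open).
Only numpy, scipy, OpenCV 4.12 (cv2) and the standard library are available. Lean on these libraries where they do the work, as an engineer would, in place of code of your own. Each camera call takes 0.05 s, during which the arm holds its last target.

## Working session

There is one attempt and no reset: what is moved stays moved. The work goes in short steps, Python scripts to look and compute and a tool call to move; the robot and the scene stay as the last step left them, time stands still between calls to the robot, and variables do not carry over. Pictures are saved under pics/ and viewed, and the job is handed in when it is done.

Besides the shell and the picture viewer there is one more tool, called after ">>>" as name(argument=value, ...), one argument or row to a line, values as JSON. drive_tool: Moves the arm, as the interface text tells. Its arguments: {"type":"object","properties":{"targets":{"type":"array","items":{"type":"array","items":{"type":"number"}}},"newtons":{"type":"number"}},"required":["targets"]}

```bash
ls; mkdir -p pics
python3 - <<'E'
from cell import r, imaging
import cv2
o=r.get_obs(); print(o['t'],o['tcp_pos'],o['tcp_rot'],o['width'],o['contact_force'])
for n in ['scene','side','wrist']:
    c=imaging.camera(n); cv2.imwrite(f'pics/{n}0.png',c['pixels'][:,:,::-1]); print(n,{k:v for k,v in c.items() if k!='pixels'})
E
```

```text
pics
0.0 [ 190.40587024 -594.45392544  243.94627395] [-1.20551760e-03  9.88023936e-01  1.54295965e-01 -6.61306901e-05] 1.0001650666079547 [-0.05140943  0.32010882  0.45005538]
scene {'K': array([[422.71252751,   0.        , 254.85292098],
       [  0.        , 422.71252751, 192.21529584],
       [  0.        ,   0.        ,   1.        ]]), 'rvec': array([ 1.885303  ,  1.69840537, -0.6427583 ]), 'tvec': array([ -97.01104964, -385.88629056, 1559.19573369])}
side {'K': array([[360.81403947,   0.        , 255.007815  ],
       [  0.        , 360.81403947, 184.01095674],
       [  0.        ,   0.        ,   1.        ]]), 'rvec': array([ 0.42214475, -2.65099805,  1.36365061]), 'tvec': array([ 553.4185414 ,  143.55123364, 1115.69289383])}
wrist {'K': array([[297.31863964,   0.        , 253.44212819],
       [  0.        , 297.31863964, 196.08787055],
       [  0.        ,   0.        ,   1.        ]]), 'hand_eye': array([[-6.19456573e-04, -9.60889989e-01, -2.76929675e-01,
         7.09910128e+01],
       [ 9.99999661e-01, -4.44761508e-04, -6.93639934e-04,
        -5.48005935e-03],
       [ 5.43344009e-04, -2.76930011e-01,  9.60889938e-01,
        -1.28876534e+02],
       [ 0.00000000e+00,  0.00000000e+00,  0.00000000e+00,
         1.00000000e+00]])}
```

View pics/scene0.png

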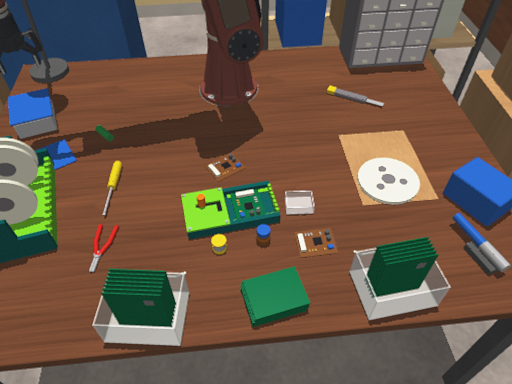

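View pics/side0.png

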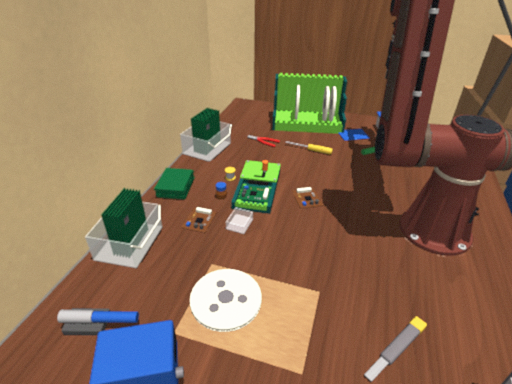

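View pics/wrist0.png

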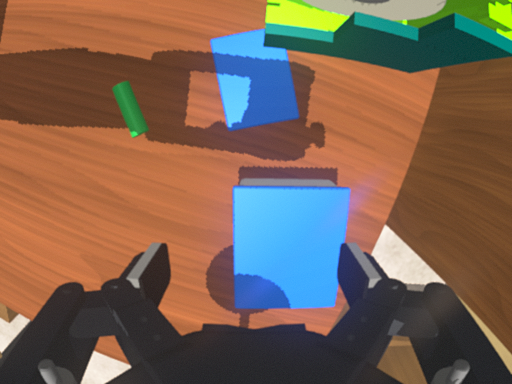

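The scene view shows the jig around (230,208) with the lime plate on its left, and the orange knob at (201,200). In the side view the knob is at about (265,168). Next I'll measure with masks and enlarged crops.

```bash
cat > h.py <<'E'
import numpy as np, cv2
from cell import r, imaging
from scipy.spatial.transform import Rotation as R
def ray(c,uv,pose=None):
    K=c['K']; u,v=uv
    if 'hand_eye' in c:
        d=np.array([(u-K[0,2])/K[0,0],(v-K[1,2])/K[1,1]]); th=np.hypot(*d)
        dc=np.array([*(d/max(th,1e-9)*np.sin(th)),np.cos(th)])
        p,q=pose; Rt=R.from_quat(np.roll(q,-1)).as_matrix(); H=c['hand_eye']
        return p+Rt@H[:3,3], Rt@(H[:3,:3]@dc)
    M=cv2.Rodrigues(c['rvec'])[0]
    return -M.T@c['tvec'], M.T@np.array([(u-K[0,2])/K[0,0],(v-K[1,2])/K[1,1],1])
def onz(c,uv,z,pose=None):
    o,d=ray(c,uv,pose); return o+d*(z-o[2])/d[2]
def proj(c,P,pose=None):
    P=np.asarray(P,float)
    if 'hand_eye' in c:
        p,q=pose; Rt=R.from_quat(np.roll(q,-1)).as_matrix(); H=c['hand_eye']
        x=H[:3,:3].T@(Rt.T@(P-p)-H[:3,3]); th=np.arctan2(np.hypot(x[0],x[1]),x[2]); s=th/np.hypot(x[0],x[1])
        return np.array([c['K'][0,2]+c['K'][0,0]*s*x[0],c['K'][1,2]+c['K'][1,1]*s*x[1]])
    return cv2.projectPoints(P.reshape(1,3),c['rvec'],c['tvec'],c['K'],None)[0].ravel()
def mask(img,name):
    h=cv2.cvtColor(img,cv2.COLOR_RGB2HSV)
    lo,hi={'orange':((6,150,120),(16,255,255)),'lime':((34,140,110),(55,255,255))}[name]
    return cv2.inRange(h,lo,hi)
def blobs(m,n=3):
    k,l,s,ce=cv2.connectedComponentsWithStats(m)
    o=sorted(range(1,k),key=lambda i:-s[i,4])[:n]
    return [(i,s[i].tolist(),ce[i].round(1).tolist()) for i in o],l
E
python3 - <<'E'
from h import *
for n,(x0,y0,x1,y1) in {'scene':(170,170,330,260),'side':(190,140,320,240)}.items():
    c=imaging.camera(n); im=c['pixels']
    cv2.imwrite(f'pics/{n}c.png',cv2.resize(im[y0:y1,x0:x1,::-1],None,fx=5,fy=5,interpolation=cv2.INTER_CUBIC))
    for col in ['orange','lime']:
        b,l=blobs(mask(im,col)); print(n,col,b)
E
```

```text
scene orange [(983, [294, 227, 46, 30, 602], [316.1, 243.0]), (569, [204, 154, 43, 27, 341], [225.7, 167.3]), (778, [197, 194, 8, 13, 81], [200.8, 200.0])]
scene lime [(3, [181, 187, 49, 45, 1431], [204.4, 210.1]), (1, [10, 156, 43, 81, 1400], [38.7, 203.5]), (2, [258, 184, 21, 28, 138], [269.8, 195.0])]
side orange [(883, [180, 205, 38, 29, 299], [197.7, 220.0]), (698, [291, 187, 32, 22, 236], [306.2, 198.2]), (380, [261, 159, 8, 11, 54], [264.7, 163.4])]
side lime [(1, [275, 72, 68, 61, 3040], [305.6, 102.9]), (2, [240, 160, 41, 22, 598], [260.0, 171.1]), (4, [235, 199, 32, 12, 204], [250.7, 204.8])]
```

View pics/scenec.png

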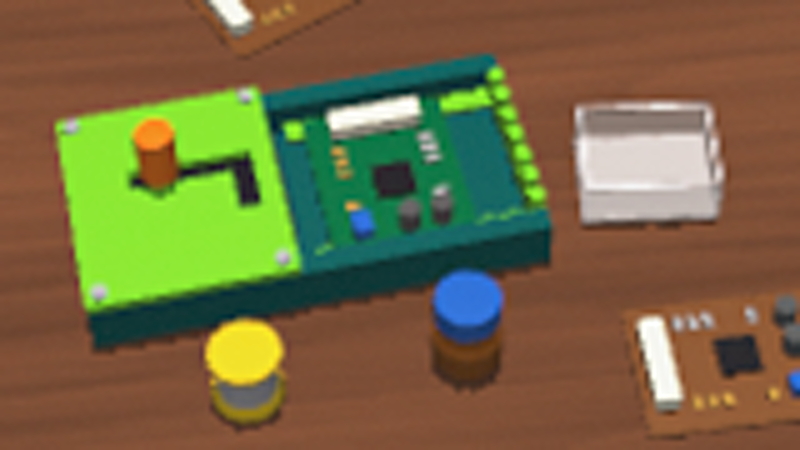

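View pics/sidec.png

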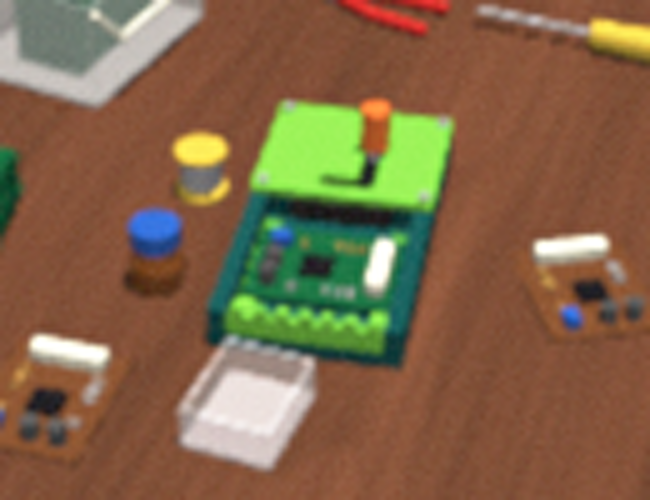

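The crops show the plate quad, the four screws, the L slot and the knob at the start of the long leg, with the board short of the fence. I'll cast the plate corners onto z=36 and the knob top onto z=72.

Run:
```python
from h import *
def un(U,V,x0,y0): return ((U+.5)/5-.5+x0,(V+.5)/5-.5+y0)
L=np.array([[-65,-125],[-65,-12],[65,-12],[65,-125]],float)
res={}
for n,(x0,y0),pts,knob in [('scene',(170,170),[(57,124),(258,87),(300,270),(85,307)],(154,133)),
               ('side',(190,140),[(454,120),(430,207),(250,187),(283,101)],(376,107))]:
    c=imaging.camera(n)
    W=np.array([onz(c,un(*p,x0,y0),36)[:2] for p in pts])
    k=onz(c,un(*knob,x0,y0),72)[:2]
    lm=L.mean(0); wm=W.mean(0)
    a=((L-lm)[:,0]+1j*(L-lm)[:,1]); b=((W-wm)[:,0]+1j*(W-wm)[:,1])
    s=(np.conj(a)*b).sum()/(abs(a)**2).sum(); yaw=np.angle(s)
    rot=np.array([[np.cos(yaw),-np.sin(yaw)],[np.sin(yaw),np.cos(yaw)]])
    t=wm-rot@lm
    print(n,'scale',abs(s),'yaw',yaw,'origin',t.round(1),'knob',k.round(1),'jig',(rot.T@(k-t)).round(1))
    print('resid',(W-(L@rot.T+t)).round(1).tolist())
    for q in [(-14,-85),(-14,-30),(12,-30)]: print(q,(rot@q+t).round(1))
o=r.get_obs(); print(o['joint_positions'].round(3),o['tcp_pos'])
```

```text
scene scale 0.9972858253974041 yaw 0.12171862923497667 origin [585.6 -31. ] knob [ 581.  -106.4] jig [-13.7 -74.3]
resid [[1.1, 0.1], [-0.8, 0.0], [0.7, -0.4], [-1.0, 0.2]]
(-14, -85) [ 582.  -117.1]
(-14, -30) [575.3 -62.5]
(12, -30) [601.1 -59.4]
side scale 1.0120415773139835 yaw 0.12373088412607088 origin [584.  -30.8] knob [ 579.5 -107.7] jig [-13.9 -75.8]
resid [[-0.5, -1.7], [1.0, 1.3], [-0.8, 2.4], [0.4, -1.9]]
(-14, -85) [ 580.6 -116.9]
(-14, -30) [573.8 -62.3]
(12, -30) [599.6 -59.1]
[-1.373  0.217  1.614 -0.     1.311 -0.112] [ 190.56034426 -595.06897687  244.97030972]
```

Both views agree to within 2 mm: jig origin is about (585, -31), yaw 0.1225, and the knob is at jig (-14, -75). That fits the given x = -14 and the first third of the long leg. First I'll turn the tool axes to the jig's and shut the fingers, then travel to behind the knob while staying high.

>>> drive_tool(
  targets=[
    [0,0,0.0937,0,0,0,0],
    [0,0,0.0937,0,0,0,0],
    [0,0,0,2.48,-2.2,0,0],
    [0,0,0,2.48,-2.2,0,0],
    [0,0,0,2.48,-2.2,0,0],
    [0,0,0,2.48,-2.2,0,0],
    [0,0,0,2.48,-2.2,0,0],
    [0,0,0,2.48,-2.2,0,0],
    [0,0,0,2.48,-2.2,0,0],
    [0,0,0,2.48,-2.2,0,0],
    [0,0,0,2.48,-2.2,0,0],
    [0,0,0,2.48,-2.2,0,0],
    [0,0,0,2.48,-2.2,0,0],
    [0,0,0,2.48,-2.2,0,0],
    [0,0,0,2.48,-2.2,0,0],
    [0,0,0,2.48,-2.2,0,0],
    [0,0,0,2.48,-2.2,0,0],
    [0,0,0,2.48,-2.2,0,0],
    [0,0,0,2.48,-2.2,0,0],
    [0,0,0,2.48,-2.2,0,0],
  ],
  newtons=30,
)

```text
t: 2.35
tcp_pos: [586.1, -146.6, 245.4]
tcp_rot: [0.0, 0.998, 0.061, 0.0]
contact_force: [0.6, -0.2, -0.3]
width: 0.0
```

Run:
```python
from h import *
o=r.get_obs(); pose=(o['tcp_pos'],o['tcp_rot']); print(o['t'],pose, o['contact_force'], r.tips_ahead)
c=imaging.camera('wrist'); im=c['pixels'].copy()
b,l=blobs(mask(im,'orange')); print(b)
yaw=.1225; t=np.array([585,-31]); rot=np.array([[np.cos(yaw),-np.sin(yaw)],[np.sin(yaw),np.cos(yaw)]])
for q,z in [((-65,-125),36),((-65,-12),36),((65,-12),36),((65,-125),36),((-14,-30),36),((12,-30),36),((-14,-75),72)]:
    p=proj(c,[*(rot@q+t),z],pose); print(q,p.round(1)); cv2.circle(im,tuple(int(v) for v in p.round()),3,(255,0,255),1)
cv2.imwrite('pics/wrist1.png',cv2.resize(im[:,:,::-1],None,fx=1.5,fy=1.5,interpolation=cv2.INTER_CUBIC))
```

```text
2.35 (array([ 586.09267795, -146.55571222,  245.38907695]), array([7.74228301e-05, 9.98124341e-01, 6.12191588e-02, 9.34912124e-05])) [ 0.64862579 -0.19994697 -0.27054556] 14.0
[(1, [0, 0, 512, 384, 100590], [253.2, 145.0]), (26, [450, 335, 48, 41, 935], [475.6, 352.9]), (24, [249, 309, 10, 19, 177], [253.4, 318.4])]
(-65, -125) [262.1 216.3]
(-65, -12) [170.9 215.8]
(65, -12) [164.7 109.1]
(65, -125) [262.8 106.5]
(-14, -30) [182.1 175.4]
(12, -30) [181.  153.7]
(-14, -75) [215.8 182.2]
```

View pics/wrist1.png

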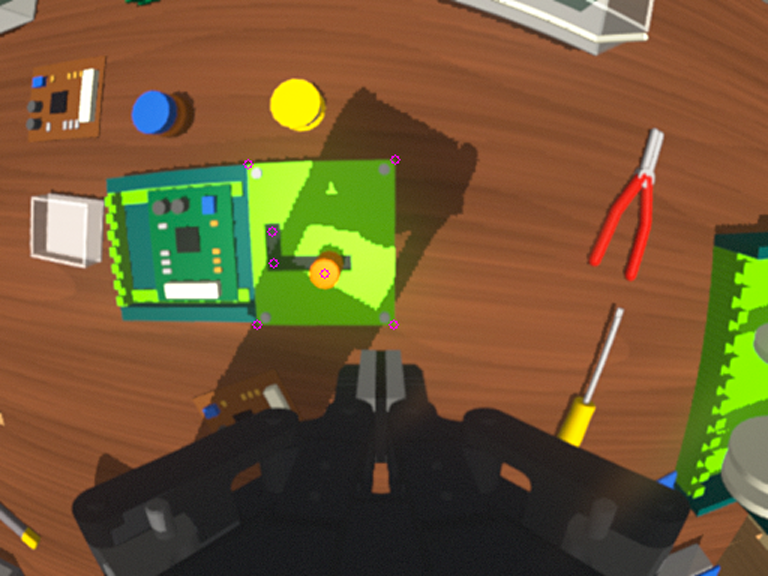

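The projected plate corners, slot corner, slot end and knob-top markers all fall on the image features, so the pose is confirmed to about 1 mm. The tips are about 15 mm clear of the knob, so I'm going down to tip height 46.

>>> drive_tool(
  targets=[
    [0,0,0,-0.05,0,2.5,0],
    [0,0,0,-0.05,0,3,0],
    [0,0,0,0,0,3,0],
    [0,0,0,0,0,3,0],
    [0,0,0,0,0,3,0],
    [0,0,0,0,0,2.5,0],
    [0,0,0,0,0,1.5,0],
    [0,0,0,0,0,0,0],
    [0,0,0,0,0,0,0],
  ],
)

```text
t: 3.3
tcp_pos: [584.8, -148.1, 60.9]
tcp_rot: [0.0, 0.998, 0.061, 0.0]
contact_force: [-0.2, 0.1, 0.3]
width: 0.001
```

>>> drive_tool(
  targets=[
    [0,0,0,0,-0.3,0,0],
    [0,0,0,0,-0.3,0,0],
    [0,0,0,0,-0.3,0,0],
    [0,0,0,0,-0.3,0,0],
    [0,0,0,0,-0.3,0,0],
    [0,0,0,0,-0.2,0,0],
    [0,0,0,0,0,0,0],
  ],
)

```text
t: 4.0
tcp_pos: [582.3, -130.8, 60.4]
tcp_rot: [0.0, 0.998, 0.061, 0.0]
contact_force: [0.3, 0.6, 0.7]
width: 0.001
```

```bash
cat >> h.py <<'E'
yaw=.1225; t0=np.array([585,-31.]); rot=np.array([[np.cos(yaw),-np.sin(yaw)],[np.sin(yaw),np.cos(yaw)]])
def jig(p): return rot.T@(np.asarray(p)[:2]-t0)
def status(name,lbl):
    o=r.get_obs(); pose=(o['tcp_pos'],o['tcp_rot'])
    print('t',o['t'],'tcp jig',jig(o['tcp_pos']).round(1),o['tcp_pos'][2].round(1),'F jig',(rot.T@o['contact_force'][:2]).round(2),o['contact_force'][2].round(2))
    c=imaging.camera(name); im=c['pixels'].copy()
    if name=='wrist': im=cv2.resize(im[80:300,100:360,::-1],None,fx=3,fy=2.7,interpolation=cv2.INTER_CUBIC)
    else:
        x0,y0,x1,y1={'scene':(170,170,330,260),'side':(190,140,320,240)}[name]; im=cv2.resize(im[y0:y1,x0:x1,::-1],None,fx=5,fy=5,interpolation=cv2.INTER_CUBIC)
    cv2.imwrite(f'pics/{lbl}.png',im)
    return c,pose
E
python3 -c "
from h import *
status('wrist','w2')"
```

```text
t 4.0 tcp jig [-14.9 -98.7] 60.4 F jig [0.41 0.6 ] 0.7
```

View pics/w2.png

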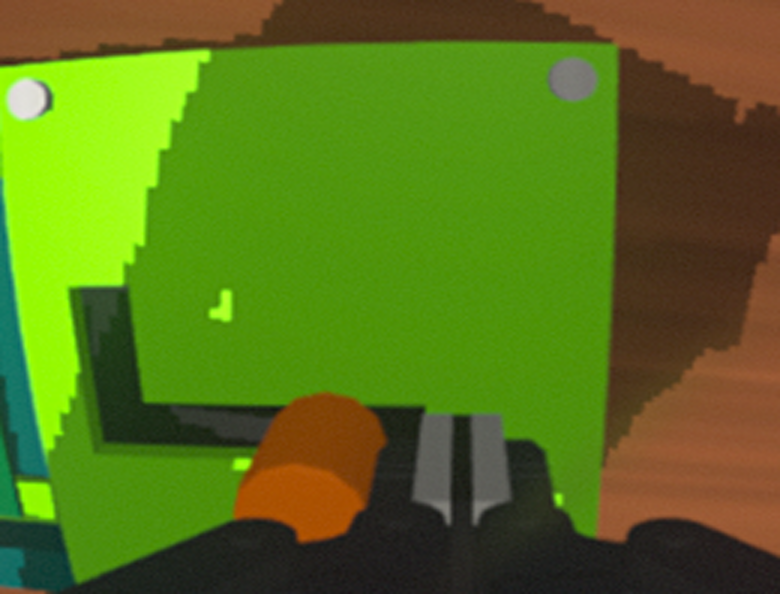

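The knob stands just left of the closed tips, still clear of them. Pushing 30 mm along the long leg.

>>> drive_tool(
  targets=[
    [0,0,0,0.05,-0.2,0,0],
    [0,0,0,0,-0.2,0,0],
    [0,0,0,0,-0.2,0,0],
    [0,0,0,0,-0.2,0,0],
    [0,0,0,0,-0.2,0,0],
    [0,0,0,0,-0.2,0,0],
    [0,0,0,0,-0.2,0,0],
    [0,0,0,0,-0.2,0,0],
    [0,0,0,0,-0.2,0,0],
    [0,0,0,0,-0.2,0,0],
    [0,0,0,0,-0.2,0,0],
    [0,0,0,0,-0.2,0,0],
    [0,0,0,0,-0.2,0,0],
    [0,0,0,0,-0.2,0,0],
    [0,0,0,0,-0.2,0,0],
  ],
)

```text
t: 5.55
tcp_pos: [579.0, -101.0, 60.3]
tcp_rot: [0.0, 0.998, 0.061, -0.0]
contact_force: [0.0, -2.1, 0.9]
width: -0.001
```

```bash
python3 -c "
from h import *
status('wrist','w3')"
```

```text
t 5.55 tcp jig [-14.5 -68.7] 60.3 F jig [-0.24 -2.09] 0.88
```

View pics/w3.png

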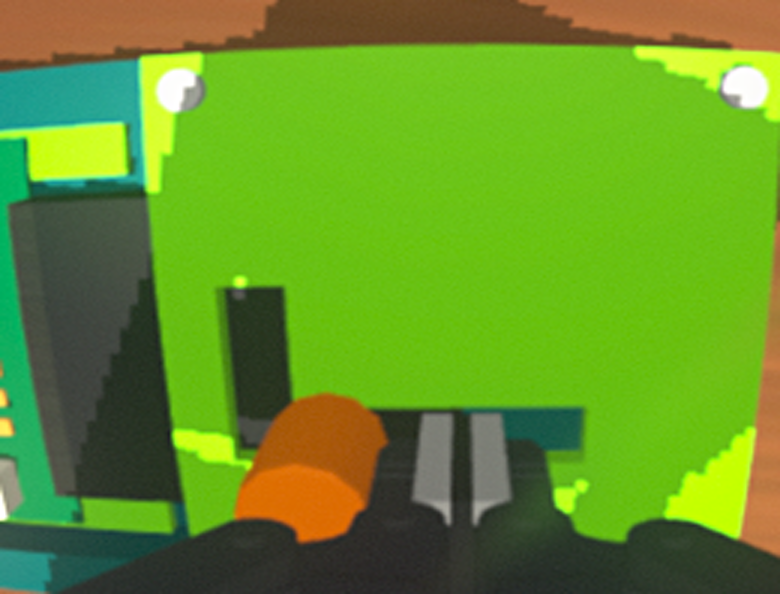

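The knob moves with the tips at about 2.1 N, and the jaw now shows at the board edge. About 14 mm remains.

>>> drive_tool(
  targets=[
    [0,0,0,0,-0.2,0,0],
    [0,0,0,0,-0.2,0,0],
    [0,0,0,0,-0.2,0,0],
    [0,0,0,0,-0.2,0,0],
    [0,0,0,0,-0.2,0,0],
    [0,0,0,0,-0.1,0,0],
    [0,0,0,0,-0.1,0,0],
    [0,0,0,0,0,0,0],
  ],
)

```text
t: 6.4
tcp_pos: [577.5, -88.9, 60.3]
tcp_rot: [-0.0, 0.998, 0.061, -0.0]
contact_force: [-1.4, -1.3, 0.5]
width: -0.004
```

```bash
python3 -c "
from h import *
status('wrist','w4')"
```

```text
t 6.4 tcp jig [-14.5 -56.6] 60.3 F jig [-1.58 -1.07] 0.55
```

View pics/w4.png

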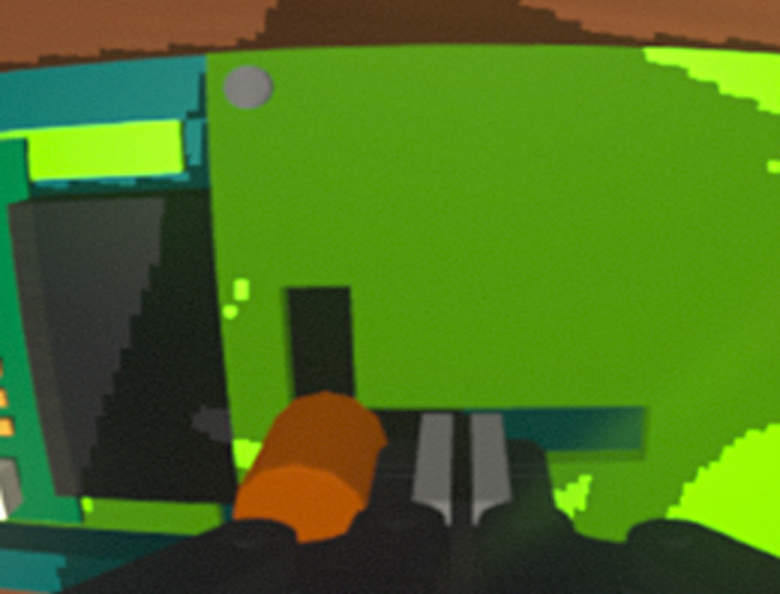

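>>> drive_tool(
  targets=[
    [0,0,0,0,-0.1,0,0],
    [0,0,0,0,-0.1,0,0],
    [0,0,0,0,0,0,0],
  ],
)

```text
t: 6.75
tcp_pos: [577.3, -87.1, 60.3]
tcp_rot: [-0.0, 0.998, 0.061, -0.0]
contact_force: [-0.7, -1.5, 0.3]
width: 0.0
```

>>> drive_tool(
  targets=[
    [0,0,0,0,-0.1,0,0],
    [0,0,0,0,0,0,0],
  ],
)

```text
t: 6.95
tcp_pos: [577.2, -86.2, 60.3]
tcp_rot: [-0.0, 0.998, 0.061, 0.0]
contact_force: [-1.6, -3.0, 0.2]
width: 0.0
```

>>> drive_tool(
  targets=[
    [0,0,0,0,-0.1,0,0],
    [0,0,0,0,0,0,0],
  ],
)

```text
t: 7.15
tcp_pos: [577.2, -85.8, 60.4]
tcp_rot: [0.001, 0.998, 0.061, 0.0]
contact_force: [-0.6, -3.4, -0.6]
width: -0.003
```

>>> drive_tool(
  targets=[
    [0,0,0,0,-0.05,0,0],
    [0,0,0,0,0,0,0],
  ],
)

```text
t: 7.35
tcp_pos: [577.2, -85.7, 60.4]
tcp_rot: [0.001, 0.998, 0.061, 0.0]
contact_force: [-0.9, -6.3, -1.0]
width: -0.003
```

```bash
python3 -c "
from h import *
status('wrist','w5')
status('scene','s5')
status('side','d5')"
```

```text
t 7.35 tcp jig [-14.5 -53.3] 60.4 F jig [-1.67 -6.1 ] -0.96
t 7.4 tcp jig [-14.4 -53.3] 60.4 F jig [-1.4  -5.31] -0.65
t 7.45 tcp jig [-14.5 -53.4] 60.4 F jig [-0.82 -5.53] 0.01
```

View pics/w5.png

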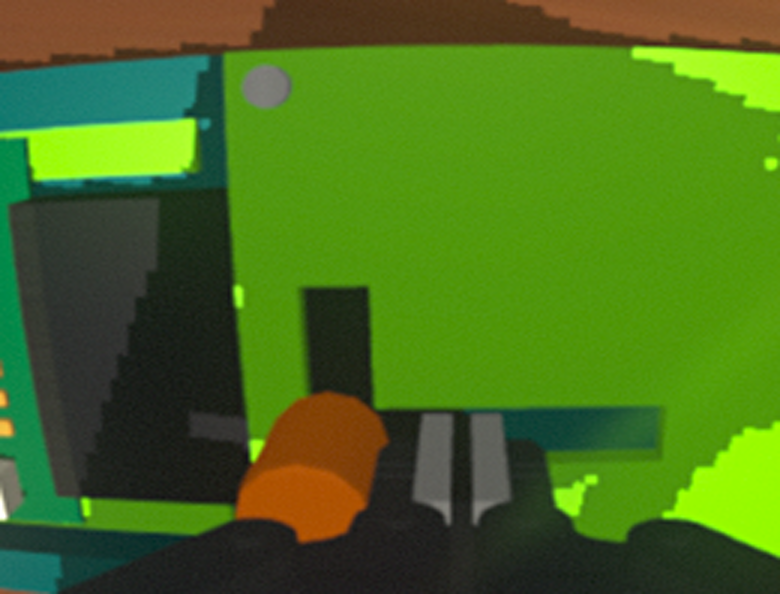

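View pics/s5.png

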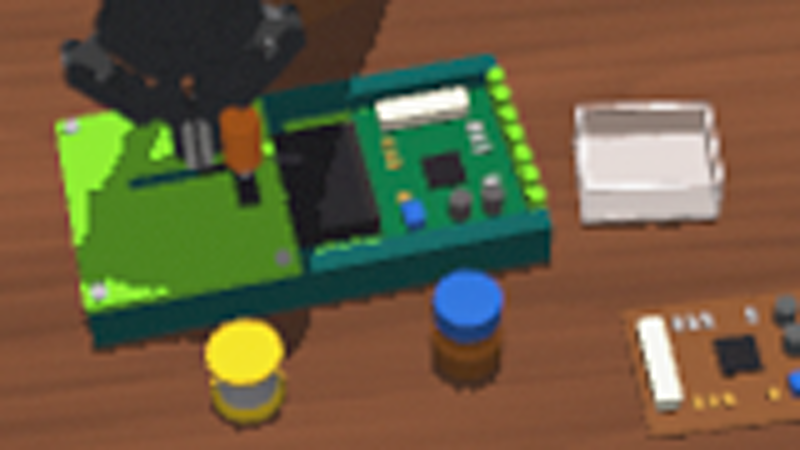

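View pics/d5.png

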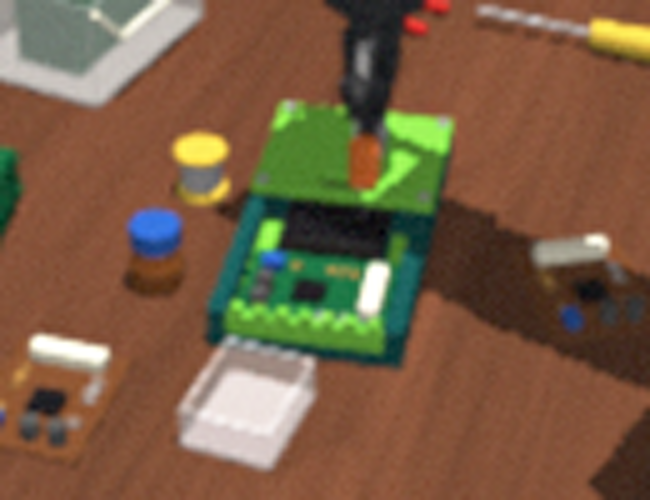

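The wrist, scene and side views agree that the knob is at the corner, in line with the short leg, and the board is up against the fence. Force rose to 6 N with no further motion, so this is the hard stop. Next I back off and go round to the knob's -x side at the same height, where nothing else stands that tall.

>>> drive_tool(
  targets=[
    [0,0,0,0,0.3,0,0],
    [0,0,0,0,0.5,0,0],
    [0,0,0,0,0.8,0,0],
    [0,0,0,-0.5,0,0,0],
    [0,0,0,-0.8,0,0,0],
    [0,0,0,-0.8,0,0,0],
    [0,0,0,-0.8,0,0,0],
    [0,0,0,-0.8,0,0,0],
    [0,0,0,-0.5,0,0,0],
    [0,0,0,0,-0.5,0,0],
    [0,0,0,0,-0.8,0,0],
    [0,0,0,0,-0.8,0,0],
    [0,0,0,0,-0.8,0,0],
    [0,0,0,0,-0.8,0,0],
    [0,0,0,0,-0.2,0,0],
    [0,0,0,0,0,0,0],
  ],
)

```text
t: 9.1
tcp_pos: [532.5, -66.5, 60.3]
tcp_rot: [0.0, 0.998, 0.062, -0.0]
contact_force: [-0.4, -1.1, -0.4]
width: -0.003
```

```bash
python3 -c "
from h import *
status('wrist','w6')"
```

```text
t 9.1 tcp jig [-56.4 -28.8] 60.3 F jig [-0.51 -1.  ] -0.41
```

View pics/w6.png

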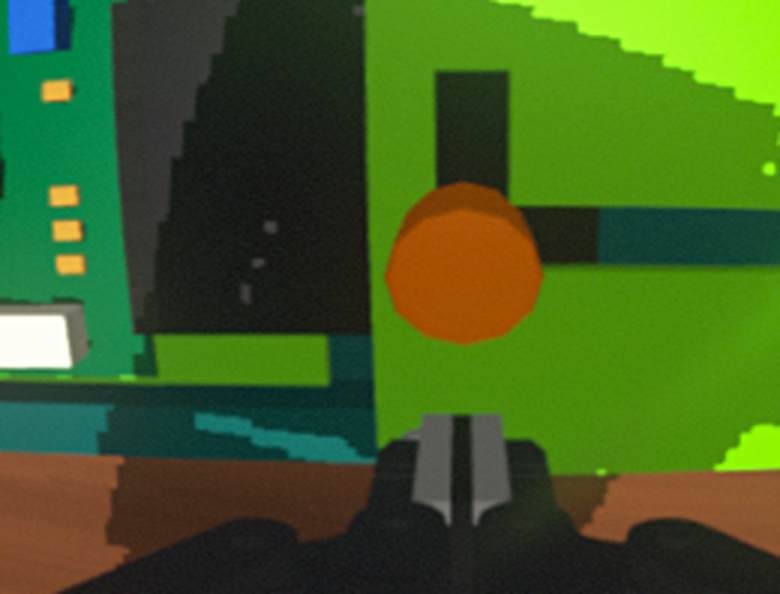

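The knob is centred straight ahead of the tips, which are about 20 mm short of contact. Pushing along the short leg.

>>> drive_tool(
  targets=[
    [0,0,0,0.4,0,0,0],
    [0,0,0,0.5,0,0,0],
    [0,0,0,0.4,0,0,0],
    [0,0,0,0.2,0,0,0],
    [0,0,0,0.2,0,0,0],
    [0,0,0,0.2,0,0,0],
    [0,0,0,0.2,0,0,0],
    [0,0,0,0.2,0,0,0],
    [0,0,0,0.2,0,0,0],
    [0,0,0,0.2,0,0,0],
    [0,0,0,0.2,0,0,0],
    [0,0,0,0,0,0,0],
  ],
)

```text
t: 10.35
tcp_pos: [561.6, -63.4, 60.2]
tcp_rot: [-0.0, 0.998, 0.061, 0.0]
contact_force: [-1.2, -0.7, -0.0]
width: -0.002
```

```bash
python3 -c "
from h import *
status('wrist','w7')"
```

```text
t 10.35 tcp jig [-27.2 -29.3] 60.2 F jig [-1.25 -0.51] -0.03
```

View pics/w7.png

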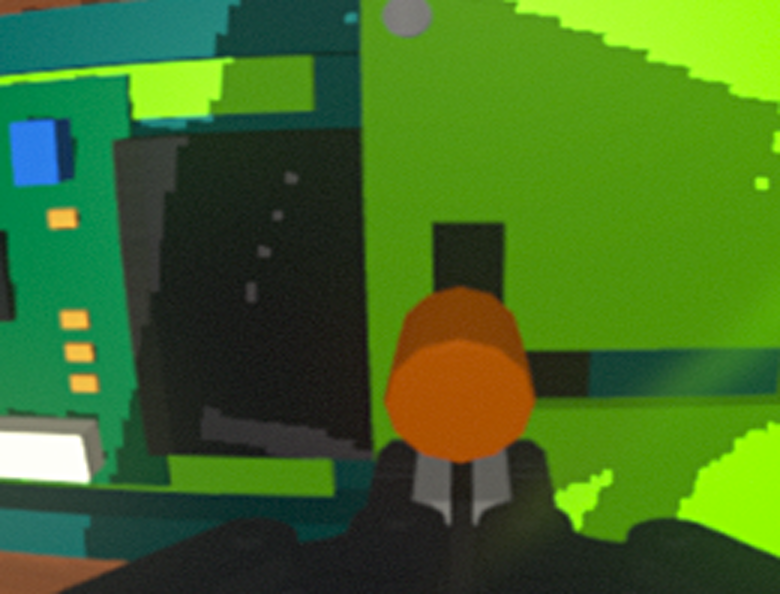

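The knob is sliding into the short leg at about 1.2 N. Continuing.

>>> drive_tool(
  targets=[
    [0,0,0,0.2,0,0,0],
    [0,0,0,0.2,0,0,0],
    [0,0,0,0.2,0,0,0],
    [0,0,0,0.2,0,0,0],
    [0,0,0,0.2,0,0,0],
    [0,0,0,0.2,0,0,0],
    [0,0,0,0.1,0,0,0],
    [0,0,0,0,0,0,0],
  ],
)

```text
t: 11.2
tcp_pos: [574.5, -61.8, 60.3]
tcp_rot: [-0.0, 0.998, 0.061, 0.0]
contact_force: [-1.1, 0.3, -0.6]
width: -0.0
```

>>> drive_tool(
  targets=[
    [0,0,0,0.1,0,0,0],
    [0,0,0,0.1,0,0,0],
    [0,0,0,0,0,0,0],
  ],
)

```text
t: 11.5
tcp_pos: [576.3, -61.6, 60.3]
tcp_rot: [-0.0, 0.998, 0.061, 0.0]
contact_force: [-0.6, -1.2, -0.7]
width: 0.0
```

```bash
python3 -c "
from h import *
status('wrist','w8')"
```

```text
t 11.5 tcp jig [-12.4 -29.3] 60.3 F jig [-0.77 -1.14] -0.69
```

View pics/w8.png

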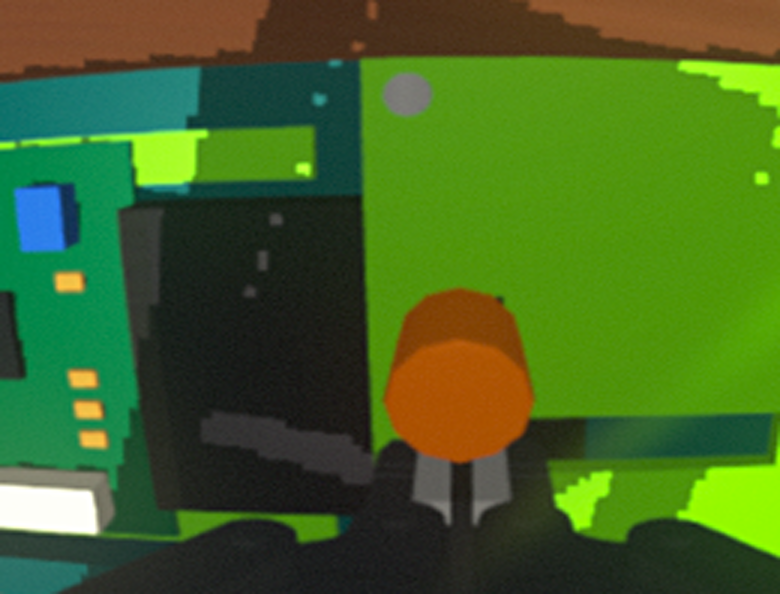

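Nearly home: a sliver of slot still shows at (500,300). Creeping forward until the force rises.

>>> drive_tool(
  targets=[
    [0,0,0,0.1,0,0,0],
    [0,0,0,0.1,0,0,0],
    [0,0,0,0,0,0,0],
  ],
)

```text
t: 11.85
tcp_pos: [578.4, -61.4, 60.3]
tcp_rot: [-0.0, 0.998, 0.061, 0.0]
contact_force: [-0.2, 0.5, -0.5]
width: -0.001
```

>>> drive_tool(
  targets=[
    [0,0,0,0.1,0,0,0],
    [0,0,0,0,0,0,0],
  ],
)

```text
t: 12.05
tcp_pos: [579.4, -61.3, 60.3]
tcp_rot: [-0.0, 0.998, 0.061, 0.0]
contact_force: [-1.2, 0.1, -1.1]
width: 0.001
```

>>> drive_tool(
  targets=[
    [0,0,0,0.1,0,0,0],
    [0,0,0,0,0,0,0],
  ],
)

```text
t: 12.25
tcp_pos: [579.6, -61.2, 60.3]
tcp_rot: [-0.0, 0.998, 0.061, -0.001]
contact_force: [-3.5, -0.3, 2.0]
width: 0.002
```

>>> drive_tool(
  targets=[
    [0,0,0,0.05,0,0,0],
    [0,0,0,0,0,0,0],
  ],
)

```text
t: 12.45
tcp_pos: [579.7, -61.2, 60.3]
tcp_rot: [-0.0, 0.998, 0.061, -0.001]
contact_force: [-5.1, -1.0, 3.0]
width: 0.002
```

The tips have stalled: 1.5 mm commanded gave 0.3 mm of motion, with force rising to 5 N, at the expected jig x. Backing off and lifting away.

>>> drive_tool(
  targets=[
    [0,0,0,-0.3,0,0,0],
    [0,0,0,-0.8,0,0,0],
    [0,0,0,-1.5,0,0,0],
    [0,0,0,-1.5,0,0,0],
    [0,0,0,0,0,-2,0],
    [0,0,0,0,0,-3,0],
    [0,0,0,0,0,-3,0],
    [0,0,0,-2,0,-3,0],
    [0,0,0,-2,0,-2,0],
    [0,0,0,-2,0,-1,0],
    [0,0,0,-2,0,0,0],
    [0,0,0,0,0,0,0],
  ],
)

```text
t: 13.65
tcp_pos: [459.2, -76.0, 200.7]
tcp_rot: [0.0, 0.998, 0.061, 0.001]
contact_force: [0.0, 0.1, -0.6]
width: 0.003
```

Run:
```python
from h import *
for n in ['wrist','scene','side']:
    c,p=status(n,'f_'+n)
    b,l=blobs(mask(c['pixels'],'orange'),6); 
    for q,z in [((12,-30),72),((-14,-30),72)]: print(n,q,proj(c,[*(rot@q+t0),z],p).round(1))
    if n=='wrist':
        print(b); cv2.imwrite('pics/f_wristfull.png',c['pixels'][:,:,::-1])
```

```text
t 13.65 tcp jig [-130.3  -29.3] 200.7 F jig [0.02 0.12] -0.63
wrist (12, -30) [254.3  32.5]
wrist (-14, -30) [254.3  61. ]
[(7, [262, 0, 250, 309, 49065], [402.7, 163.3]), (5, [0, 0, 204, 355, 40067], [76.1, 183.6]), (49, [421, 303, 91, 81, 2395], [467.3, 336.3]), (26, [198, 154, 79, 49, 1796], [236.6, 174.4]), (54, [0, 340, 69, 44, 1749], [31.6, 366.2]), (3, [0, 0, 87, 21, 759], [26.7, 6.7])]
t 13.7 tcp jig [-129.2  -29.4] 200.6 F jig [ 1.23 -0.1 ] 0.4
scene (12, -30) [218.6 200.4]
scene (-14, -30) [216.9 193.1]
t 13.75 tcp jig [-128.6  -29.5] 200.5 F jig [-0.1   0.81] -0.67
side (12, -30) [255.1 166.9]
side (-14, -30) [262.4 167.7]
```

View pics/f_wristfull.png

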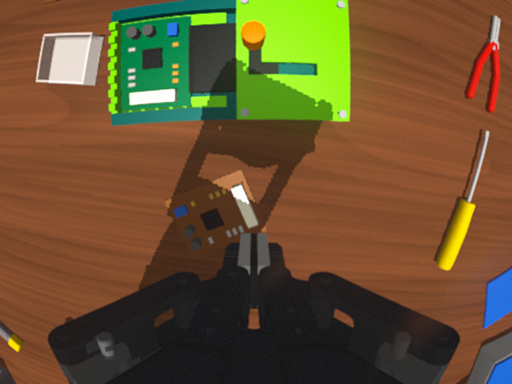

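View pics/f_scene.png

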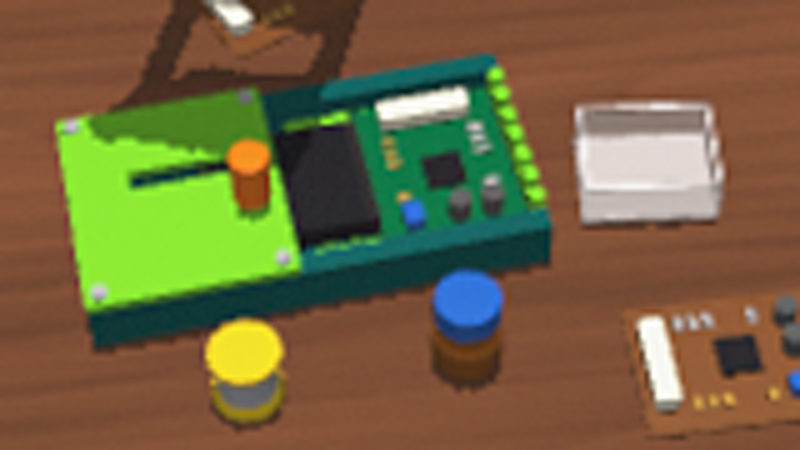

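View pics/f_side.png

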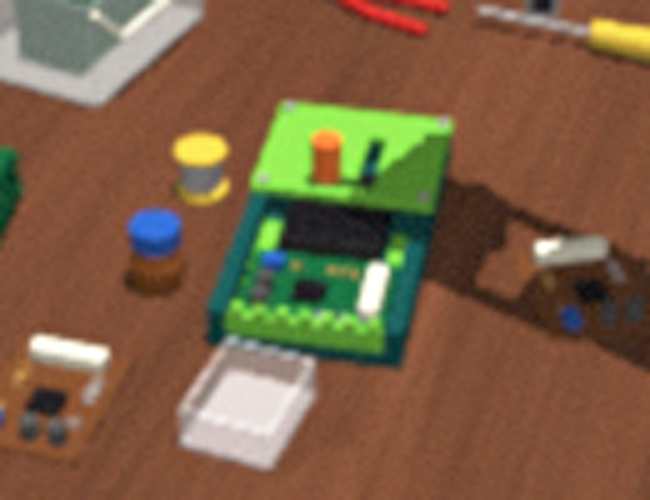

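All three views show the knob at the end of the short leg: scene crop top at (249,157), within about 1 px of the prediction for slot_end. The board is at the fence, and the spool, jar, tray and boards sit at their original pixels. The tool is clear, so I'm handing in.

```bash
python3 -c "
from h import *
c=imaging.camera('scene'); un=((249.5)/5-.5+170,(157.5)/5-.5+170); print(jig(onz(c,un,72)))
print(r.get_obs()['joint_velocities'].round(3)); print(r.finish_job())"
```

```text
[ 14.58228645 -28.22071862]
[ 0.003  0.01  -0.006 -0.001  0.006 -0.001]
the job is handed in; nothing more can be done
None
```

The board is clamped: the knob is at the end of the locking leg and the board is up against the fence. I handed the job in at about 14 s of robot time.

- **Long leg:** With the fingertips shut, I pushed the knob until it stopped at the corner. It moved at about 2 N and I stopped at about 6 N.
- **Locking leg:** I went round to the knob's other side and pushed it along the short leg to its end. It moved at about 1 N and I stopped at about 5 N. Then I backed off and lifted the tool clear.
- **Last checks:** All three cameras show the knob at the end of the leg, and the scene and side views show the board at the fence. The spool, jar, tray and loose boards look unmoved; I did not measure the bystanders beyond that.
- **A small disagreement:** The final camera reading puts the knob at jig (14.6, -28.2) mm, where the slot end is at (12, -30). I take that as the 1.5 mm play plus 1–2 mm of camera error, because the tips had stalled against a hard stop there.

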